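Crank the tumbler barrel over to tip the finished stones into the sorting carousel

TASK

Tip the two finished stones out of the tumbler barrel into the empty compartment of the wooden sorting carousel: first, with the barrel still up, turn the carousel until that compartment stands squarely under the barrel, then crank the barrel right over to its stop (clockwise as you face the crank) and leave it tipped to drain. The stones already on the carousel stay in their own compartments, and the things standing round the work must not be pushed about or knocked over.

Things in the scene. Friction and masses are not known exactly. Their poses are not given: they have to be found in the camera images.
- tip_stand: Fixed grey steel stand carrying the tumbler barrel. Origin on the table under the tipping axis; x points from the crank side to the carousel, y along the tipping axis (z = 195 mm). Gear case x -60 to -22, y +-43, z to 118 mm; cheeks and round gear cover x -46 to +46, y -78 to +63, z to 241 mm. The sheet splash guard (x -81 to -78, y +-56, z 124 to 266 mm) stands over the crank.
- crank (a joint): Rad, 0 to 12.75 (stops; 2 turns), of the two-handed crank on the stand's front (-x); grows clockwise as seen from the front (left, top, right). Axis along stand x at y = 0, z = 62 mm. At 0 and every whole turn knob_a is at stand +y. Drives the barrel 5 to 1; takes 0.06 N m; stays where left. Grips pass 8 mm above the table: too low for a gripper.
- knob_a (a point): Middle of grip a of the crank: black, round, 18 mm across, 40 mm long, level along the stand's x, spinning freely on its pin; it circles at 45 mm radius in the plane x = -97 mm of the stand. Arm 22 mm behind it. The guard above is only 16 mm behind this point: an upright gripper hits it, so lean the tool back (fingers pointing down and to stand +x) 30 to 45 degrees from vertical.
- knob_b (a point): Middle of grip b of the crank, the same, across from grip a on the other end of the arm (90 mm apart).
- barrel (a joint): Tipping angle in rad of the barrel: 0 mouth up, 2.55 (146 degrees, its stop) mouth down over the carousel; crank / 5. Open black rubber barrel, 92 mm across, 120 mm long; mouth 65 mm from the tipping axis, bottom 55 mm on the other side; the mouth swings towards stand +x, lowest at z = 115 mm. The stones come out between about 1.9 and 2.5 rad.
- drop_point (a point): Fixed point of the stand, at its x = 62 mm, 20 mm above the table: about where tipped stones land. It lies 50 mm from the carousel's centre.
- carousel_centre (a point): Centre of the carousel's tray floor, at stand x = 112 mm, 20 mm above the table. Round wooden tray, 172 mm across, rim top 64 mm above the table, three equal compartments between three 5 mm dividers; it turns about the vertical, endlessly and either way (0.04 N m), and stays where left.
- empty_mid (a point): Middle of the empty compartment's floor, 50 mm from the carousel's centre, midway between pegs a and c.
- egg_mid (a point): Middle of the floor of the compartment with the egg, 50 mm from the centre, between pegs a and b.
- palm_mid (a point): Middle of the floor of the compartment with the large flat stone, 50 mm from the centre, between pegs b and c.
- peg_a (a point): Centre of the top of a round wooden finger peg, 16 mm across, fixed on the carousel's rim at the outer end of a divider, 78 mm from the carousel's centre; top 100 mm above the table, 36 mm above the rim. Turn the carousel by it. From above, pegs a, b, c follow one another anticlockwise, 120 degrees apart.
- peg_b (a point): The second peg, the same.
- peg_c (a point): The third peg, the same.
- batch_1: Finished dark flat stone 47x40x26 mm in the barrel, 65 g; origin under its centre.
- batch_2: Finished red flat stone 40x40x22 mm in the barrel, 45 g; origin under its centre.
- egg_dark: Brown stone egg 42x42x48 mm in the compartment between pegs a and b; origin under its foot.
- palm_big: Brown flat stone 50x56x28 mm in the compartment between pegs b and c; origin under its centre.
- bench_vice: Fixed blue bench vice behind the crank, 90 mm high; origin on the table under it, x away from the robot; it covers x -94 to +83 mm, y -50 to +50 mm.
- counting_scale: Fixed counting scale behind and left of the carousel, 216 (x) by 198 (y) mm, 68 mm high; origin under its centre.
- jar: Bystander: jar with black lid, 46 mm across, 74 mm high, standing close by the stand and the carousel; origin under its centre.
- tall_tower: Bystander: clear six-sided stone tower, 25 mm across, 104 mm high, standing; origin under its centre.
- short_tower: Bystander: grey six-sided stone tower, 22 mm across, 82 mm high, standing; origin under its centre.
- tub: Bystander: open clear tub of chips, 65 mm across, 45 mm high; origin under its centre.
Not all that is in view belongs to the job. What is shaped like the egg_dark but green or yellow is not meant.

How it is judged:
By the outcome, as a careful person would: the job done as asked, in the order asked, and still so for the second after the job is handed in, with the robot touching nothing.
It also fails if it takes over 72 s, if anything falls off the work surface, if the arm or the gripper's body presses on something with over 40 N, if the wrist force passes 120 N, or if a joint passes its speed limit or range.

ROBOT

A 7-joint arm with a two-finger parallel gripper is mounted at the origin on a cart in front of the work surface, level with it; the furniture and walls round the work are solid. World frame = base frame: x ahead of the robot, y to its left, z up, the work surface at z = 0. Lengths are in m, angles in rad, forces in N, time in s.
With the tool pointing down it reaches from about 0.4 to 0.85 m from the base axis. Payload 6.9 kg.
Tool frame: the origin (TCP) lies midway between the tips of the shut fingers; the grasp point (between the pads) lies behind it (ctrl.pinch_z is the z of the grasp point in the tool frame, in m); z points along the fingers, y is the line along which they close (so a half turn about z gives the same grasp; the last joint's range is limited). The gripper opens to 85 mm and grips with 20 to 120 N. Pads are 22 mm wide; open, the fingers measure 114 mm over their backs; the gripper's body (76 mm by 85 mm) begins 54 mm behind the grasp point. The pads swing forward as they close: fully open they stand 13 mm farther back than shut.
Start: joints at [-1.183, 0.507, -0.238, 1.5, 0.126, 1.149, -0.155], TCP at [0.174, 0.6, 0.231] pointing down, gripper open.
Joint ranges: [-3.08, 3.08], [-0.24, 2.05], [-1.43, 1.35], [0, 2.5], [-1.52, 4.66], [0.17, 1.96], [-2.89, 2.89]. Speed limits (rad/s): [2.39, 2.39, 3.14, 3.14, 3.14, 3.14, 3.14].

INTERFACE

Orientations are given as a unit quaternion [w, x, y, z].
In Python, from station import ctrl, get_state, vision, ticket, models gives the robot as it stands. Calls block until the motion is done:
- ctrl.movep(position, orientation): joint-space move of the TCP to a pose.
- ctrl.movel(position, frame=None, max_speed=0.15): straight line of the TCP; frame=None keeps the orientation; max_speed is the mean speed in m/s.
- ctrl.set_joints(angles): joint-space move.
- ctrl.ungrasp() and ctrl.close_gripper(force=None): open the fingers fully, or close them until they stop; force is the grip in N (None keeps the last).
- ctrl.pause(seconds).
- ctrl.ik(position, orientation): joint angles nearest the present ones, or None.
- get_state(): the state.
- vision.grab_frame(name): name is "scene" or "top" or "wrist"; returns (picture, depth): 480x640x3 uint8, blue, green, red; 480x640 float32, m along the optical axis (not along the pixel's ray), 0 where there is no reading.
- vision.camera_info(name): a dict with "mtx" (3x3 intrinsics, pixels), "dist_coeffs" ([k1, k2, p1, p2, k3] as OpenCV has them; the pictures are not rectified), "R" (3x3) and "t" (3): a world point X has camera coordinates R X + t; the wrist camera has in their place "hand_eye" (4x4, takes a point from camera to tool coordinates, whose origin is the TCP and whose axes are the flange's). Camera axes: x right, y down, z forward; pixel columns grow to the right and rows downward; lengths in m; the calibration is good to about 2 mm. A picture is of the moment at which its call begins: read the wrist's pose just before it. camera_info takes no time and is no camera call.
A pose or a line that the arm cannot do raises ctrl.Unreachable and nothing moves.
- ticket.close_job(): hands the job in; it is judged then, once.
Trained networks look in the newest picture that a camera, given by its name, has taken for a name from the list of things; names that differ only in an ending like _2 or _b are one class to them, and where a whole thing is asked for, a point or a joint stands for the part that bears it (a point fixed in the world has none). Each returns a list of dicts, best first, with "p" (0 to 1); they miss things now and then, are a little off and sometimes report something else, mostly with a low value. They report only what shows in the picture. A call takes as long as a camera call. They do not tell look-alikes from the thing itself.
- models.recognise(camera, target): "point" ([column, row] in pixels, amid what is visible of it).
- models.masks_of(camera, target): "mask" (480x640 bool, what is visible of it) and "point" ([column, row] in pixels, amid what is visible of it).
The state is a dict: "time": time; "qpos": joint angles; "qd": joint speeds; "tau": joint torques, N m; "tcp_pos": TCP position; "eef_rot": TCP orientation; "contact_force": force on the tool from outside, world axes, zero at the start; "wrist_torque": the same for the moment, N m; "width": finger opening in m; "gripper_force": force on a finger pad.
Only numpy, scipy, OpenCV 4.12 (cv2) and the standard library are available. Lean on these libraries where they do the work, as an engineer would, in place of code of your own. Each camera call takes 0.05 s, during which the arm holds its last target. There are 200 camera calls.

## Working session

There is one attempt and no reset: what is moved stays moved. The work goes in short steps, each a Python script; the robot and the scene stay as the last script left them, time stands still between calls to the robot, and variables do not carry over. Pictures are saved under pics/ and viewed, at most 10 in all, crops included, and the job is handed in when it is done.

```bash
ls; mkdir -p pics; python3 - <<'E'
from station import ctrl,get_state,vision,models
import cv2,numpy as np
print(ctrl.pinch_z,get_state()['time'],get_state()['eef_rot'])
for n in("scene","top"):
    im,d=vision.grab_frame(n); cv2.imwrite(f"pics/{n}0.png",im); np.save(f"pics/{n}0.npy",d)
    c=vision.camera_info(n); print(n,c)
    for t in["tip_stand","crank","knob_a","barrel","carousel_centre","peg_a","egg_dark","palm_big","jar","tall_tower","short_tower","tub","bench_vice","batch_1"]:
        print(t,[(np.round(r["point"]).astype(int).tolist(),round(r["p"],2)) for r in models.recognise(n,t)][:5])
E
```

```text
pics
-0.0187 0.0 [-1.12823675e-04  1.40435719e-01  9.90089381e-01 -9.02313294e-04]
scene {'mtx': array([[537.419221 ,   0.       , 320.4176923],
       [  0.       , 537.419221 , 245.8280554],
       [  0.       ,   0.       ,   1.       ]]), 'dist_coeffs': array([0.03303404, 0.        , 0.        , 0.        , 0.        ]), 'R': array([[-0.90039955, -0.43480624, -0.01497253],
       [-0.31438995,  0.67405823, -0.66843434],
       [ 0.30073178, -0.59715077, -0.74362044]]), 't': array([0.45936349, 0.25801401, 1.17286001])}
tip_stand [([354, 238], 0.92)]
crank []
knob_a []
barrel [([349, 224], 0.86), ([313, 306], 0.22)]
carousel_centre [([314, 304], 0.56)]
peg_a [([311, 306], 0.59)]
egg_dark [([242, 287], 0.81), ([318, 290], 0.61), ([260, 263], 0.51), ([312, 302], 0.41)]
palm_big [([293, 311], 0.59)]
jar [([374, 304], 0.6)]
tall_tower []
short_tower []
tub [([299, 375], 0.67), ([351, 232], 0.56)]
bench_vice []
batch_1 []
top {'mtx': array([[493.5136509 ,   0.        , 314.00400025],
       [  0.        , 493.5136509 , 243.66810619],
       [  0.        ,   0.        ,   1.        ]]), 
[... 201 characters left out ...]
099223e-02],
       [ 8.66186128e-02, -2.28165107e-04, -9.96241519e-01]]), 't': array([-0.02143287,  0.53123022,  1.28293267])}
tip_stand [([326, 270], 0.6), ([320, 260], 0.46), ([273, 258], 0.3)]
crank [([344, 279], 0.61)]
knob_a [([341, 284], 0.59)]
barrel [([306, 268], 0.62), ([416, 278], 0.52)]
carousel_centre [([272, 258], 0.71)]
peg_a [([273, 260], 0.85)]
egg_dark [([274, 188], 0.76), ([415, 279], 0.55), ([304, 194], 0.48)]
palm_big [([266, 243], 0.79)]
jar [([292, 307], 0.53)]
tall_tower [([416, 279], 0.65)]
short_tower [([400, 248], 0.47), ([294, 305], 0.44), ([273, 260], 0.2)]
tub [([212, 279], 0.79)]
bench_vice []
batch_1 [([318, 260], 0.76), ([273, 257], 0.57), ([314, 278], 0.53)]
```

```bash
python3 - <<'E'
import cv2
a=cv2.imread("pics/top0.png");b=cv2.imread("pics/scene0.png")
cv2.imwrite("pics/top0c.png",cv2.resize(a[150:350,180:446],(798,600),interpolation=cv2.INTER_CUBIC))
cv2.imwrite("pics/scene0c.png",cv2.resize(b[170:410,180:500],(800,600),interpolation=cv2.INTER_CUBIC))
E
```

```text
(no output)
```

View pics/top0c.png

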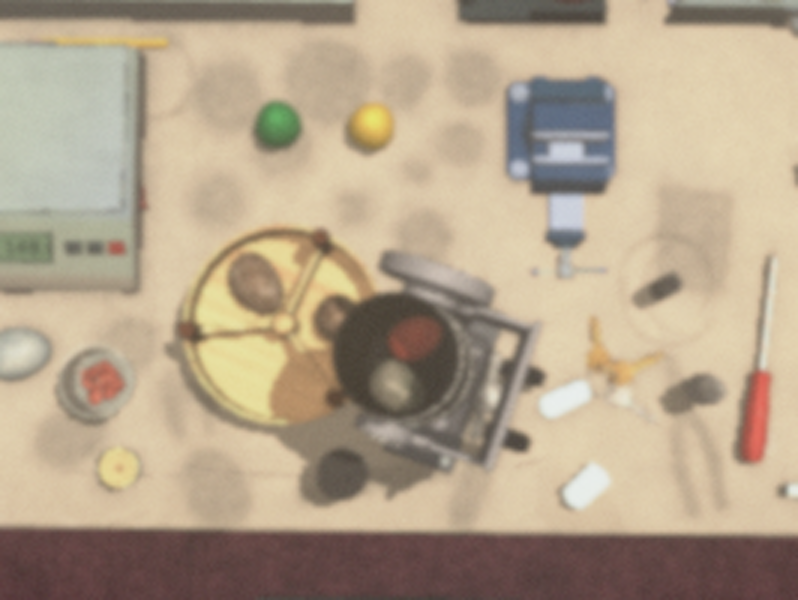

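View pics/scene0c.png

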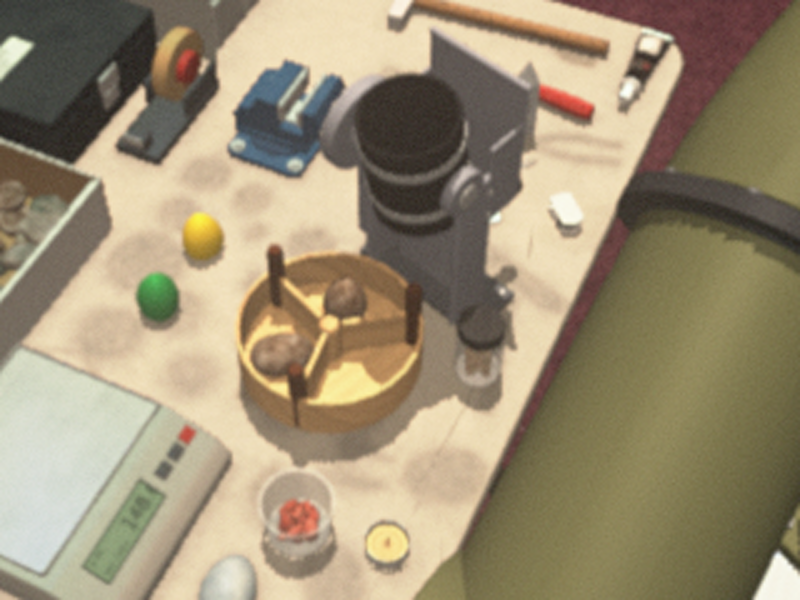

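The top view (3x crop) shows the pegs at (322,238), (188,330) and (335,398). The egg is at (333,315), so b is the top peg, a the lower right and c the left. The empty compartment faces the lower left. Look-alikes are the green egg (278,125) and the yellow egg (370,127), both off the tray and not meant. The knobs show at about (535,375) and (517,440), and the towers at (658,290) and (695,392).

```bash
cat > h.py <<'E'
import numpy as np,cv2
from station import ctrl,get_state,vision,models,ticket
from scipy.spatial.transform import Rotation as Ro
def ray(n,p):
    c=vision.camera_info(n); q=cv2.undistortPoints(np.array([[p]],float),c["mtx"],c["dist_coeffs"])[0,0]
    R,t=np.array(c["R"]),np.array(c["t"]); return -R.T@t, R.T@np.array([q[0],q[1],1.])
def atz(n,p,z):
    o,d=ray(n,p); return o+d*(z-o[2])/d[2]
def proj(n,X):
    c=vision.camera_info(n); return cv2.projectPoints(np.atleast_2d(X).astype(float),cv2.Rodrigues(np.array(c["R"]))[0],np.array(c["t"]),c["mtx"],c["dist_coeffs"])[0][:,0]
E
python3 - <<'E'
from h import *
T=lambda u,v:(180+u/3,150+v/3)
S=lambda u,v:(180+u/2.5,170+v/2.5)
for nm,n,p,z in[("centre top",'top',T(285,325),.05),("pa",'top',T(335,398),.1),("pb",'top',T(322,238),.1),("pc",'top',T(188,330),.1),
 ("mouth",'top',T(396,354),.26),("g1",'top',T(538,325),.266),("g2",'top',T(490,465),.266),("k1",'top',T(535,375),.08),("k2",'top',T(517,440),.05),
 ("pa s",'scene',S(412,288),.1),("pb s",'scene',S(275,250),.1),("pc s",'scene',S(297,370),.1),("mouth s",'scene',S(412,115),.26),
 ("jar",'top',T(342,470),.074),("jar s",'scene',S(482,325),.074),("t1",'top',T(675,280),.08),("t2",'top',T(712,387),.1),("tub",'top',T(97,385),.03)]:
    print(nm,n,atz(n,p,z).round(4))
# height-map around the scene via depth top
d=np.load('pics/top0.npy'); 
c=vision.camera_info('top');R,t=c['R'],c['t']
v,u=np.mgrid[0:480,0:640]; q=cv2.undistortPoints(np.stack([u,v],-1).reshape(-1,1,2).astype(float),c['mtx'],c['dist_coeffs'])[:,0]
X=(np.c_[q,np.ones(len(q))]*d.reshape(-1,1)-t)@R; X[d.ravel()==0]=np.nan; np.save('pics/X.npy',X.reshape(480,640,3))
X=X.reshape(480,640,3)
for p in[T(660,290),T(675,280),T(695,392),T(712,387),T(535,375),T(517,440),T(342,470),T(600,360),T(515,395)]:
    print(p,X[int(p[1]),int(p[0])].round(3))
m=(X[...,2]>.25)&(X[...,2]<.3)
P=X[m];print(len(P),P.min(0),P.max(0))
hi=((X[...,2]>.02)*255).astype(np.uint8)
col=cv2.applyColorMap(np.nan_to_num(np.clip(X[...,2]/.27,0,1)*255).astype(np.uint8),cv2.COLORMAP_JET)
cv2.imwrite('pics/hm.png',cv2.resize(col[150:350,180:446],(798,600),interpolation=cv2.INTER_NEAREST))
E
```

```text
centre top top [0.4899 0.0852 0.05  ]
pa top [0.4273 0.039  0.1   ]
pb top [0.5599 0.0518 0.1   ]
pc top [0.4819 0.1617 0.1   ]
mouth top [ 0.4582 -0.0114  0.26  ]
g1 top [ 0.4799 -0.1129  0.266 ]
g2 top [ 0.3798 -0.0792  0.266 ]
k1 top [ 0.4486 -0.1277  0.08  ]
k2 top [ 0.3935 -0.1153  0.05  ]
pa s scene [0.4261 0.0455 0.1   ]
pb s scene [0.5576 0.0586 0.1   ]
pc s scene [0.4788 0.1672 0.1   ]
mouth s scene [ 0.4524 -0.0061  0.26  ]
jar top [0.3672 0.0333 0.074 ]
jar s scene [0.3602 0.0384 0.074 ]
t1 top [ 0.5301 -0.2459  0.08  ]
t2 top [ 0.4398 -0.2727  0.1   ]
tub top [0.4364 0.2504 0.03  ]
(400.0, 246.66666666666669) [ 0.525 -0.237  0.057]
(405.0, 243.33333333333331) [ 0.53  -0.245  0.086]
(411.66666666666663, 280.66666666666663) [ 0.438 -0.267  0.051]
(417.33333333333337, 279.0) [ 0.44  -0.272  0.099]
(358.33333333333337, 275.0) [ 0.45  -0.131  0.034]
(352.33333333333337, 296.66666666666663) [ 0.396 -0.11   0.102]
(294.0, 306.66666666666663) [0.369 0.033 0.074]
(380.0, 270.0) [ 0.464 -0.192  0.006]
(351.66666666666663, 281.66666666666663) [ 0.431 -0.095  0.267]
2731 [ 0.01644902 -0.46316447  0.25000577] [1.01790069 0.65259633 0.29999092]
```

View pics/hm.png

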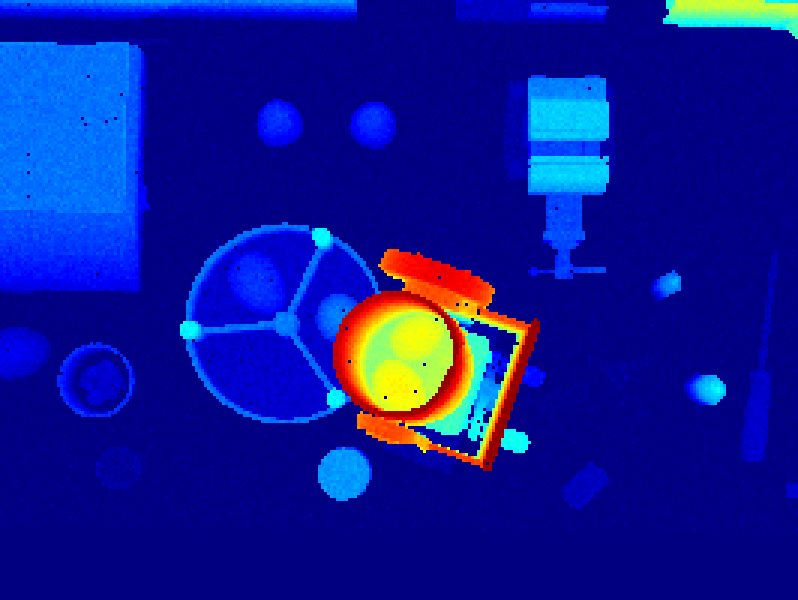

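The height map is sharp. I'll fit the stand frame, pegs, knobs and bystanders from depth.

```bash
cat >> h.py <<'E'
def cloud(n,d=None):
    if d is None: _,d=vision.grab_frame(n)
    c=vision.camera_info(n);R,t=np.array(c['R']),np.array(c['t'])
    v,u=np.mgrid[0:480,0:640]; q=cv2.undistortPoints(np.stack([u,v],-1).reshape(-1,1,2).astype(float),c['mtx'],c['dist_coeffs'])[:,0]
    X=(np.c_[q,np.ones(len(q))]*d.reshape(-1,1)-t)@R; X[d.ravel()==0]=np.nan
    return X
def near(X,c,r,z0,z1):
    m=(np.hypot(*(X[:,:2]-c).T)<r)&(X[:,2]>z0)&(X[:,2]<z1); return X[m]
E
python3 - <<'E'
from h import *
from scipy.optimize import least_squares
for n in('top','scene'):
    X=cloud(n,np.load(f'pics/{n}0.npy')); print(n,'table z',np.nanmedian(near(X,(.36,-.05),.02,-.02,.02)[:,2]))
    C0=np.array([.49,.087])
    P=[]
    for p in((.427,.04),(.559,.054),(.481,.163)):
        q=near(X,p,.018,.092,.108); P.append((q[:,:2].min(0)+q[:,:2].max(0))/2 if len(q) else [np.nan]*2); print('peg',len(q),q.mean(0).round(4),P[-1].round(4),np.ptp(q,axis=0).round(3))
    P=np.array(P)
    # rim top circle
    q=near(X,C0,.1,.059,.069); q=q[np.hypot(*(q[:,:2]-C0).T)>.07]
    f=least_squares(lambda c:np.hypot(*(q[:,:2]-c[:2]).T)-c[2],[*C0,.084],loss='soft_l1',f_scale=.002).x; print('rim',len(q),f.round(4))
    f2=least_squares(lambda c:np.hypot(*(P-c).T)-.078,C0).x; print('pegcirc',f2.round(4),np.degrees(np.arctan2(*(P-f2).T[::-1])).round(1))
    g=near(X,(.43,-.1),.075,.255,.27); g=g[(g[:,1]<-.07)]
    if len(g)>10:
        m=g[:,:2].mean(0);w=np.linalg.svd(g[:,:2]-m)[2]; print('guard',len(g),m.round(4),w[0],np.ptp((g[:,:2]-m)@w[0]),'ends mid',m+w[0]*((((g[:,:2]-m)@w[0]).max()+((g[:,:2]-m)@w[0]).min())/2))
    b=near(X,(.455,-.012),.052,.252,.266); b=b[b[:,1]>-.066]
    if len(b)>10: print('mouth',len(b),((b[:,:2].max(0)+b[:,:2].min(0))/2).round(4),least_squares(lambda c:np.hypot(*(b[:,:2]-c[:2]).T)-c[2],[.455,-.012,.045],loss='soft_l1',f_scale=.002).x.round(4), b[:,2].mean())
    for nm,k in(('ku',(.396,-.112)),('kl',(.45,-.131))):
        q=near(X,k,.022,.012,.12); q=q[q[:,1]<-.085]
        if len(q): print(nm,len(q),q.mean(0).round(4),q.min(0).round(4),q.max(0).round(4))
    for nm,k,r in(('jar',(.367,.033),.03),('t1',(.53,-.245),.03),('t2',(.44,-.272),.03)):
        q=near(X,k,r,.07 ,.12); 
        if len(q): print(nm,len(q),((q.min(0)+q.max(0))/2).round(3),q[:,2].max().round(3))
E
```

```text
top table z 0.0011557088222041865
peg 30 [0.4283 0.04   0.099 ] [0.4289 0.0394] [0.015 0.012 0.012]
peg 30 [0.5623 0.0536 0.0998] [0.5623 0.054 ] [0.013 0.013 0.008]
peg 29 [0.4838 0.1626 0.0992] [0.4834 0.1627] [0.013 0.013 0.012]
rim 254 [0.4917 0.0855 0.0835]
pegcirc [0.4914 0.0855] [-143.6  -23.9   95.9]
guard 172 [ 0.4309 -0.0934] [-0.94795806  0.31839522] 0.11338551907733774 ends mid [ 0.43095906 -0.09342649]
mouth 200 [ 0.4595 -0.0113] [ 0.4593 -0.0102  0.0436] 0.2586909826938808
ku 59 [ 0.3948 -0.1083  0.1035] [ 0.3863 -0.1204  0.0976] [ 0.4035 -0.0976  0.1086]
kl 42 [ 0.4494 -0.129   0.035 ] [ 0.4419 -0.139   0.0257] [ 0.4577 -0.1204  0.0416]
jar 226 [0.365 0.033 0.076] 0.081
t1 12 [ 0.529 -0.245  0.078] 0.086
t2 69 [ 0.439 -0.276  0.088] 0.106
scene table z 0.0010904406595146016
peg 35 [0.4254 0.045  0.0985] [0.4262 0.0436] [0.014 0.015 0.01 ]
peg 34 [0.5596 0.058  0.0977] [0.5593 0.058 ] [0.012 0.015 0.011]
peg 40 [0.4807 0.1678 0.0985] [0.4806 0.1673] [0.013 0.017 0.01 ]
rim 480 [0.4891 0.089  0.0833]
pegcirc [0.4885 0.09  ] [-143.3  -24.3   95.8]
guard 200 [ 0.4271 -0.0914] [-0.94711637  0.3208903 ] 0.11327498738789948 ends mid [ 0.42863589 -0.09189517]
mouth 294 [ 0.4568 -0.0073] [ 0.4569 -0.0071  0.0437] 0.2578719805423881
ku 5 [ 0.3841 -0.1116  0.0994] [ 0.3833 -0.1162  0.0958] [ 0.3855 -0.106   0.1012]
jar 244 [0.362 0.037 0.076] 0.082
t2 55 [ 0.436 -0.274  0.086] 0.101
```

```bash
cat >> h.py <<'E'
EX=np.array([.319,.948,0]);EX/=np.linalg.norm(EX);EZ=np.array([0,0,1.]);EY=np.cross(EZ,EX)
C=np.array([.4900,.0875,0]); O=(np.array([.4552,-.0173,0])+C-.112*EX)/2
pz=ctrl.pinch_z
def quat(zt,yt):
    zt=zt/np.linalg.norm(zt); q=Ro.from_matrix(np.c_[np.cross(yt,zt),yt,zt]).as_quat(); return q[[3,0,1,2]]
def lean(L,sx,sy):  # tool tip towards sx*EX
    L=np.radians(L); return quat(sx*np.sin(L)*EX-np.cos(L)*EZ, sy*EY)
def tcp(g,q): # tcp for grasp point g
    return np.asarray(g)-Ro.from_quat(np.array(q)[[1,2,3,0]]).apply([0,0,pz])
def zt(q): return Ro.from_quat(np.array(q)[[1,2,3,0]]).apply([0,0,1])
def st(x,y,z): return O+x*EX+y*EY+z*EZ
KX=-.105
def knob(a,o=(0,0)): return st(KX,.045*np.cos(a)+o[0],.062+.045*np.sin(a)+o[1])
def peg(a,z=.094,r=.078): return np.array([C[0]+r*np.cos(a),C[1]+r*np.sin(a),z])
E
python3 - <<'E'
from h import *
print('O',O,'yaw',np.degrees(np.arctan2(EX[1],EX[0])))
r=np.radians
for nm,L,sx in(('car',15,-1),('car',25,-1),('crank',33,1),('crank',38,1)):
  for sy in(1,-1):
    q=lean(L,sx,sy)
    pts=[peg(r(a)) for a in range(-24,73,12)]+[peg(r(-24),.25),peg(r(71),.25)] if nm=='car' else [knob(r(a)) for a in range(20,201,20)]+[knob(r(a))-.05*zt(q) for a in(20,200)]+[knob(r(48))-.2*zt(q)]
    J=[ctrl.ik(tcp(p,q),q) for p in pts]
    print(nm,L,sy,[j is not None for j in J].count(False)); 
    for j in(0,len(J)//2,-1):
        if J[j] is not None: print(np.round(J[j],2))
E
```

```text
O [ 0.45474015 -0.01797566  0.        ] yaw 71.40202220965058
car 15 1 0
[-0.02  0.67 -0.41  1.75  0.54  1.01  2.09]
[-0.13  0.7  -0.45  1.71  0.53  1.06  1.98]
[-0.16  0.5  -0.48  1.6   0.39  1.34  2.06]
car 15 -1 0
[-0.5   0.68  0.37  1.76 -0.    0.87 -0.51]
[-0.6   0.69  0.34  1.72 -0.01  0.92 -0.64]
[-0.69  0.49  0.36  1.6   0.04  1.24 -0.69]
car 25 1 0
[-0.1   0.74 -0.41  1.68  0.63  1.19  1.99]
[-0.2   0.77 -0.45  1.62  0.6   1.26  1.9 ]
[-0.23  0.58 -0.51  1.52  0.48  1.52  1.98]
car 25 -1 0
[-0.58  0.75  0.41  1.69  0.11  0.99 -0.64]
[-0.68  0.77  0.38  1.63  0.08  1.07 -0.73]
[-0.75  0.57  0.39  1.52  0.12  1.38 -0.76]
crank 33 1 0
[ 0.01  0.92  1.15  2.28 -1.17  1.45 -1.48]
[-0.03  0.94  1.15  2.09 -1.2   1.53 -1.67]
[ 0.14  0.57  1.15  1.92 -0.79  1.6  -1.86]
crank 33 -1 0
[ 0.46  0.6   0.29  2.27 -1.    0.85  1.29]
[ 0.33  0.65  0.42  2.08 -0.98  1.01  1.16]
[ 0.26  0.47  0.9   1.92 -0.72  1.48  1.14]
crank 38 1 0
[ 0.14  0.86  0.95  2.26 -1.15  1.37 -1.5 ]
[ 0.02  0.99  1.15  2.07 -1.21  1.63 -1.61]
[ 0.24  0.66  1.15  1.91 -0.83  1.7  -1.75]
crank 38 -1 0
[ 0.6   0.63  0.16  2.26 -0.98  0.87  1.3 ]
[ 0.42  0.68  0.35  2.07 -0.99  1.05  1.2 ]
[ 0.35  0.54  0.89  1.91 -0.76  1.56  1.25]
```

```bash
python3 - <<'E'
from h import *
r=np.radians
q=lean(15,-1,-1); a=r(-24)
ctrl.movep(tcp(peg(a,.24),q),q)
s=get_state();print(s['time'],s['tcp_pos'],tcp(peg(a,.24),q))
s=get_state(); im,d=vision.grab_frame('wrist'); c=vision.camera_info('wrist'); print(c)
cv2.imwrite('pics/w0.png',im)
v,u=np.mgrid[0:480,0:640]; k=cv2.undistortPoints(np.stack([u,v],-1).reshape(-1,1,2).astype(float),c['mtx'],c['dist_coeffs'])[:,0]
P=np.c_[k,np.ones(len(k))]*d.reshape(-1,1); H=np.array(c['hand_eye'])
R=Ro.from_quat(np.array(s['eef_rot'])[[1,2,3,0]])
X=R.apply(P@H[:3,:3].T+H[:3,3])+s['tcp_pos']; X[d.ravel()==0]=np.nan; np.save('pics/Xw.npy',X)
for p in((.427,.04),(.560,.056),(.481,.163)):
    g=near(X,p,.02,.092,.108); 
    if len(g): print(len(g),((g.min(0)+g.max(0))/2).round(4),g.mean(0).round(4),np.ptp(g,axis=0).round(3))
E
```

```text
3.875 [0.55968226 0.05262912 0.22173734] [0.55971297 0.05118737 0.22193719]
{'mtx': array([[396.56183998,   0.        , 314.37247123],
       [  0.        , 396.56183998, 234.56917746],
       [  0.        ,   0.        ,   1.        ]]), 'dist_coeffs': array([0.008018, 0.      , 0.      , 0.      , 0.      ]), 'hand_eye': array([[-1.32693399e-03, -9.50172649e-01, -3.11721311e-01,
         7.98678008e-02],
       [ 9.99998617e-01, -1.57324388e-03,  5.38690006e-04,
        -8.14753295e-04],
       [-1.00226216e-03, -3.11720166e-01,  9.50173423e-01,
        -1.43159163e-01],
       [ 0.00000000e+00,  0.00000000e+00,  0.00000000e+00,
         1.00000000e+00]])}
371 [0.429  0.0427 0.097 ] [0.43   0.0442 0.098 ] [0.014 0.015 0.01 ]
434 [0.5622 0.0568 0.0974] [0.5626 0.058  0.0987] [0.016 0.015 0.01 ]
749 [0.484  0.1657 0.0974] [0.4852 0.1657 0.0986] [0.015 0.015 0.011]
```

View pics/w0.png

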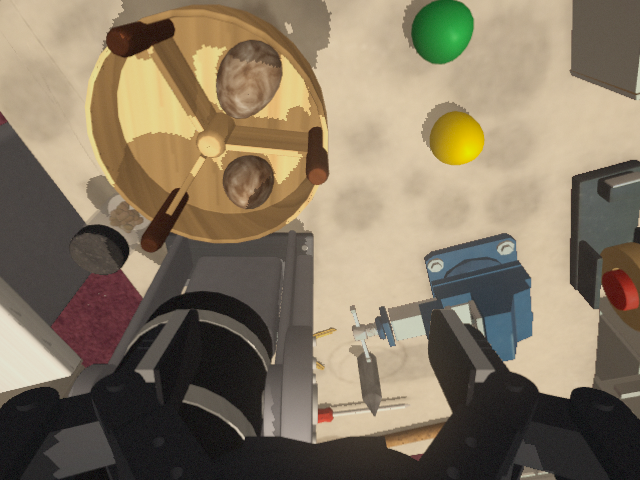

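The wrist view agrees. The egg is at (248,182), the palm stone at (248,78), and the left compartment is empty. Peg b at (317,155) is the one to grip, and nothing stands along its path.

```bash
sed -i 's/^C=.*; O=/C=np.array([.4907,.0878,0]); O=/' h.py; python3 - <<'E'
from h import *
r=np.radians
q=lean(15,-1,-1); a=r(-24)
def rep(m): s=get_state();print(m,round(s['time'],2),np.round(s['contact_force'],1),round(s['width'],4),round(s['gripper_force'],1),flush=True);return s
ctrl.movel(tcp(peg(a,.094),q),max_speed=.12); rep('down')
ctrl.close_gripper(25); rep('closed')
for k in range(1,13):
    b=-24+95.4*k/12
    ctrl.movel(tcp(peg(r(b)),q),max_speed=.08); s=rep(round(b,1))
    if np.linalg.norm(s['contact_force'])>35: print('STOP');break
E
```

```text
down 5.29 [-0.6  0.4  0.4] 0.0851 0.0
closed 5.93 [ 1.7 -0.8  0.8] 0.0149 25.9
-16.1 6.22 [ 2.8 -2.1  0.6] 0.0148 25.2
-8.1 6.5 [ 5.8 -2.3 -0.9] 0.0148 26.3
-0.1 6.78 [ 7.4 -1.5 -2. ] 0.0153 25.5
7.8 7.07 [ 8.4 -0.7 -2.7] 0.0149 24.6
15.8 7.35 [10.8  0.9 -3.8] 0.0151 25.6
23.7 7.63 [12.2  3.9 -6.6] 0.0147 24.5
31.7 7.92 [13.2  5.5 -3.9] 0.0146 24.8
39.6 8.2 [13.   8.5 -4. ] 0.0147 26.4
47.5 8.48 [10.6 10.5 -0.2] 0.015 26.0
55.5 8.77 [10.2 10.2  0.8] 0.0149 27.2
63.5 9.05 [6.4 9.4 4.3] 0.0148 28.1
71.4 9.33 [3.7 7.9 4.8] 0.015 27.2
```

```bash
cat >> h.py <<'E'
def pegs(n,Cc):
    X=cloud(n); g=near(X,Cc,.1,.092,.106); g=g[np.hypot(*(g[:,:2]-Cc).T)>.065]
    an=np.degrees(np.arctan2(g[:,1]-Cc[1],g[:,0]-Cc[0])); return an,g
E
python3 - <<'E'
from h import *
r=np.radians
q=lean(15,-1,-1); a=r(71.4)
ctrl.ungrasp()
ctrl.movel(tcp(peg(a,.25),q)+.03*EX,max_speed=.2)
s=get_state();print(s['time'],s['contact_force'])
for n,Cc in(('top',(.4914,.0855)),('scene',(.4885,.09))):
    an,g=pegs(n,np.array(Cc))
    for t in(71.4,-48.6,-168.6):
        m=np.abs((an-t+180)%360-180)<20
        if m.sum()>5: p=(g[m].min(0)+g[m].max(0))/2; print(n,t,m.sum(),p.round(4),np.degrees(np.arctan2(p[1]-Cc[1],p[0]-Cc[0])).round(1))
    im,_=vision.grab_frame(n); cv2.imwrite(f'pics/{n}1.png',im)
E
```

```text
10.9583 [ 1.49037293 -0.44299376 -0.76849635]
top 71.4 30 [0.5159 0.1608 0.0992] 72.0
top -48.6 33 [0.544  0.0277 0.0978] -47.7
top -168.6 31 [0.415  0.0689 0.0993] -167.8
scene 71.4 40 [0.513  0.1638 0.098 ] 71.6
scene -48.6 35 [0.5407 0.0311 0.0976] -48.5
scene -168.6 39 [0.4129 0.0729 0.0987] -167.3
```

The carousel is square to within about 0.6°. Next, the crank.

```bash
cat >> h.py <<'E'
QC=lean(40,1,-1); D=np.degrees; r=np.radians
def rep(m): s=get_state();print(m,round(s['time'],2),'F',np.round([s['contact_force']@e for e in(EX,EY,EZ)],1),'w',round(s['width'],4),round(s['gripper_force'],1),flush=True);return s
def sweep(a0,a1,o=(0,0),v=.1,step=12,lim=45):
    n=int(np.ceil(abs(a1-a0)/step))
    for k in range(1,n+1):
        a=a0+(a1-a0)*k/n
        ctrl.movel(tcp(knob(r(a),o),QC),max_speed=v); s=get_state() if k%3 else rep(round(a))
        if np.linalg.norm(s['contact_force'])>lim: rep(f'STOP {a}'); return a
    return a1
E
python3 - <<'E'
from h import *
s=get_state(); p=np.array(s['tcp_pos']); p[2]=.40; ctrl.movel(p,max_speed=.25)
h=tcp(knob(r(48))-.14*zt(QC),QC)
w=h.copy();w[2]=.42; 
print([np.round(ctrl.ik(x,QC),2) for x in(w,h)],w,h)
ctrl.movep(w,QC); rep('w')
ctrl.movep(h,QC); rep('h')
im,_=vision.grab_frame('wrist'); cv2.imwrite('pics/w1.png',im)
E
```

```text
[array([ 0.62,  0.24,  0.36,  1.64, -0.62,  1.73,  0.7 ]), array([ 0.27,  0.67,  1.  ,  2.01, -0.88,  1.57,  1.41])] [ 0.36819777 -0.1816379   0.42      ] [ 0.36819777 -0.1816379   0.18836271]
w 13.57 F [ 0.3  0.2 -0.1] w 0.0851 0.0
h 14.49 F [-0.7 -0.2  0. ] w 0.0857 0.0
```

View pics/w1.png

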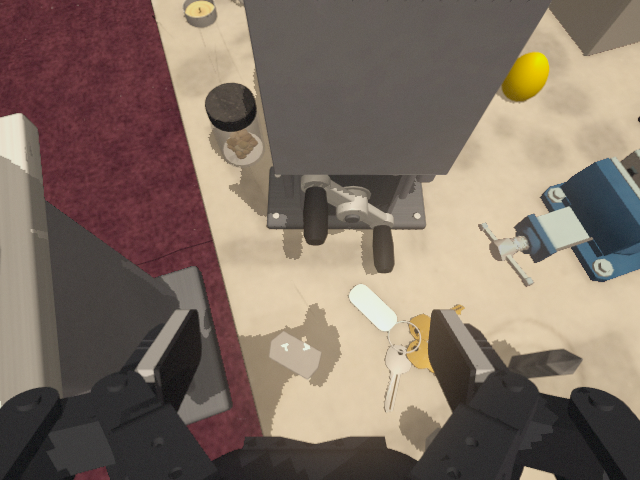

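The view shows grip a at (315,215), grip b at (383,250) and the guard above. The way to grip a is clear.

```bash
python3 - <<'E'
from h import *
ctrl.movel(tcp(knob(r(48)),QC),max_speed=.12); rep('in')
ctrl.close_gripper(30); rep('closed')
sweep(48,200)
E
```

```text
in 15.86 F [ 0.3  0.3 -0.1] w 0.0857 0.0
closed 16.48 F [ 0.3 -2.  -2.1] w 0.0166 30.5
83 17.23 F [-2.9 -1.5 -2. ] w 0.0164 30.7
118 17.98 F [-3.4 -1.9  2. ] w 0.0164 31.1
153 18.73 F [-3.6 -4.1  1.7] w 0.0164 31.0
188 19.48 F [-2.6 -3.6 -2.3] w 0.0167 30.8
```

```bash
python3 - <<'E'
from h import *
def regrip(a0=200,a1=20):
    ctrl.ungrasp()
    b=.05*zt(QC)
    ctrl.movel(tcp(knob(r(a0))-b,QC),max_speed=.15)
    ctrl.movel(tcp(knob(r(a1))-b,QC),max_speed=.2)
    ctrl.movel(tcp(knob(r(a1)),QC),max_speed=.12)
    ctrl.close_gripper(30); s=rep('closed'); return .014<s['width']<.02
ok=True
for i in range(2):
    if not regrip(): print('MISS');ok=False;break
    if sweep(20,200)!=200: ok=False;break
if ok and regrip():
    sweep(20,186); 
    for a in(188,189,190,191,192,193):
        ctrl.movel(tcp(knob(r(a)),QC),max_speed=.05); s=rep(a)
        if np.linalg.norm(s['contact_force'])>25: break
im,_=vision.grab_frame('scene'); cv2.imwrite('pics/scene2.png',im)
E
```

```text
closed 22.68 F [ 0.  -2.2  0.6] w 0.0165 29.7
56 23.43 F [-0.  -4.8 -4.2] w 0.0163 30.3
92 24.18 F [-3.8 -1.4 -3. ] w 0.0163 30.7
128 24.93 F [-5.1 -0.8 -0.2] w 0.0162 31.0
164 25.68 F [-4.4 -3.4 -0.6] w 0.0163 30.9
200 26.43 F [-3.4 -3.6 -2.5] w 0.0162 30.8
closed 29.38 F [-1.1 -1.6  0.8] w 0.0163 29.5
56 30.13 F [-4.3  1.6  5. ] w 0.0164 31.0
92 30.88 F [-4.5 -1.6  8.7] w 0.0163 31.2
128 31.63 F [-1.7 -4.2  3.6] w 0.0165 30.8
164 32.38 F [-1.6 -5.4  0.4] w 0.0164 30.5
200 33.13 F [-2.7 -4.  -2.8] w 0.0165 30.4
closed 36.08 F [-0.8 -3.2  0.6] w 0.0167 29.8
56 36.83 F [ 2.1 -5.  -6.4] w 0.0162 30.3
91 37.58 F [ -1.1  -1.3 -11. ] w 0.0163 30.3
127 38.33 F [-5.1  2.3 -6.3] w 0.0164 30.9
162 39.08 F [-5.4 -0.  -1.6] w 0.0165 31.1
188 39.83 F [-4.9 -0.9 -0.3] w 0.0163 31.1
189 40.08 F [-5.  -0.8  0.7] w 0.0161 31.2
190 40.33 F [-5.6 -1.3 -0.6] w 0.0162 31.2
191 40.58 F [-4.6 -0.5  0. ] w 0.0163 31.2
192 40.83 F [-4.6 -1.4  0.2] w 0.0167 31.2
193 41.08 F [-5.3 -0.4  1.6] w 0.0167 31.3
```

```bash
python3 - <<'E'
from h import *
for a in range(194,206):
    ctrl.movel(tcp(knob(r(a)),QC),max_speed=.05); s=rep(a)
    if np.linalg.norm(s['contact_force'])>20: break
im,_=vision.grab_frame('scene'); cv2.imwrite('pics/scene3.png',cv2.resize(im[170:410,180:500],(800,600),interpolation=cv2.INTER_CUBIC))
E
```

```text
194 41.38 F [-6.7 -1.1  8.2] w 0.0165 31.7
195 41.63 F [-7.7  0.3 11.8] w 0.0166 32.2
196 41.88 F [-9.4 -1.4 17.9] w 0.0165 32.6
```

View pics/scene3.png

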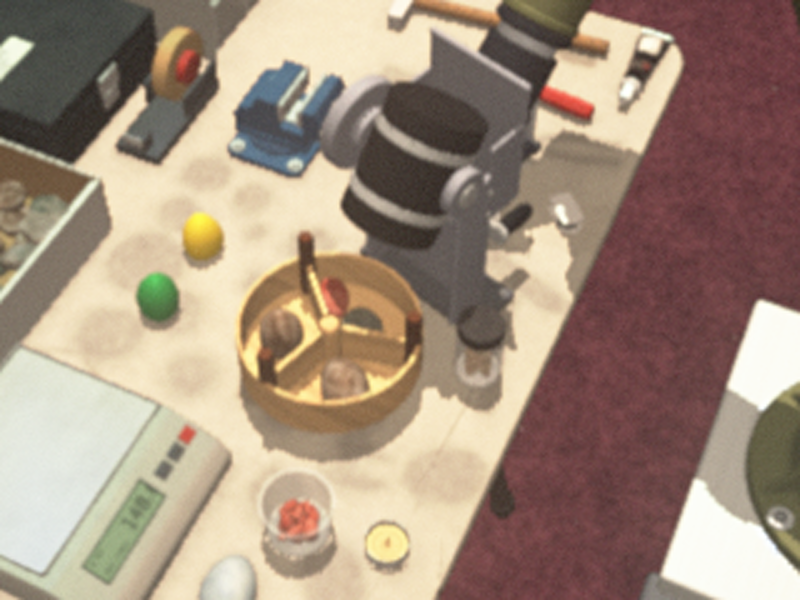

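The stop is felt. Both stones, the red at (335,295) and the dark at (360,320), lie in the formerly empty compartment. The egg (280,330) and palm stone (345,380) are in their own. I'll release, back off and check.

```bash
python3 - <<'E'
from h import *
ctrl.ungrasp()
p=tcp(knob(r(196))-.08*zt(QC),QC); ctrl.movel(p,max_speed=.12)
p=p.copy(); p[2]=.36; ctrl.movel(p,max_speed=.2); ctrl.pause(.5); rep('up')
im,d=vision.grab_frame('top'); X=cloud('top',d)
for nm,k,rr in(('jar',(.367,.033),.03),('t1',(.53,-.245),.03),('t2',(.44,-.272),.03),('knobs',(.42,-.115),.06)):
    q=near(X,k,rr,.07 ,.12); print(nm,len(q),((q.min(0)+q.max(0))/2).round(3) if len(q) else '')
cv2.imwrite('pics/top3.png',cv2.resize(im[150:350,180:446],(798,600),interpolation=cv2.INTER_CUBIC))
E
```

```text
up 45.39 F [-0.3  0.1 -0.1] w 0.0851 0.0
jar 221 [0.364 0.033 0.075]
t1 14 [ 0.53  -0.245  0.077]
t2 39 [ 0.44  -0.272  0.083]
knobs 133 [ 0.413 -0.088  0.094]
```

View pics/top3.png

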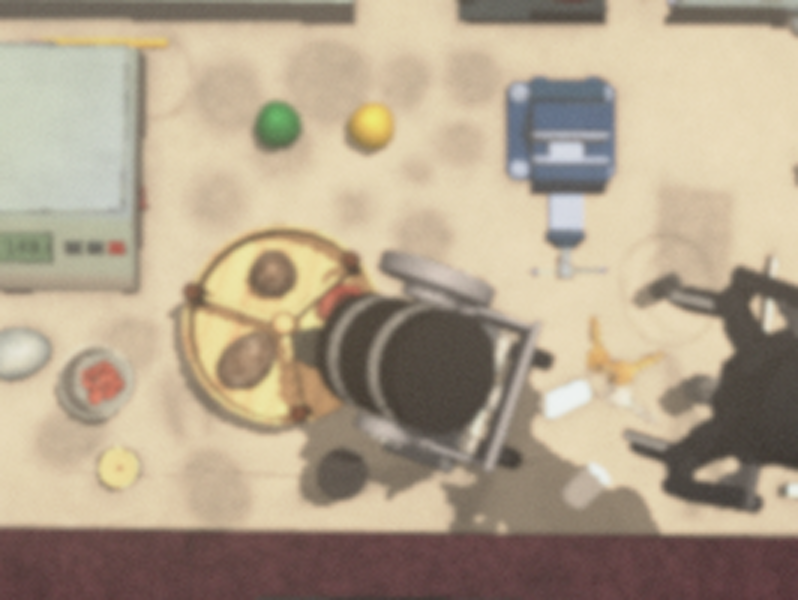

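The top view shows the barrel tipped and left so, both batch stones in the target compartment, and the jar and both towers where they were.

```bash
python3 -c "
from station import ticket;print(ticket.close_job())"
```

```text
the job is handed in; nothing more can be done
None
```

I turned the carousel square under the barrel (within about 0.6°), cranked the barrel to its stop and left it tipped. Both finished stones landed in the empty compartment, the egg and flat stone stayed in theirs, the jar and towers measured unmoved and the tub looks untouched, and the job is handed in at about 45 s with no verdict shown.

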